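# Tuck the keepsake box under the empty display riser

### The job

Make room first: stand the amber jar upright in the middle of the cork coaster and let go of it. Then slide the mirrored keepsake box along the counter, without lifting or tipping it, lengthwise under the empty oak-topped riser until it lies straight and its two ends stick out evenly beyond the two ends of the board. Do not knock over the jar or disturb the potted plant, the vase or the white gift box.

Things in the scene. Friction and masses are not known exactly. Their poses are not given: they have to be found in the camera images.
- box: mirrored grey-green glass keepsake box with dark metal edges, closed, 100 (its x) x 160 (its y, the long way) x 65 mm high, 0.4 to 0.8 kg, too wide to grip; it lies loose on the counter in the middle. Origin at the centre of its underside, z up
- riser: the empty riser, fixed left or right of the middle: oak board 156 (x) x 130 (y) x 15 mm on four white legs 16 mm thick, its underside 80 and top 95 mm above the counter. The tunnel beneath runs along its y axis, open at both ends (y = -65 and +65 mm), 124 mm wide between the legs and the 14 mm high foot rails joining them along y. Origin on the counter at its centre
- riser_full: the other riser, of the same build but with a white board, fixed; the gift box lies under it and the vase stands on it. Origin on the counter at its centre
- jar: round amber glass jar with a black cap, 58 mm diameter, 110 mm high, 0.2 to 0.4 kg, standing loose on the counter beyond the box, in its way. Origin at the centre of its underside
- coaster: round cork coaster, 100 mm diameter, 6 mm thick, fixed, at the near left or near right. Origin at the centre of its underside
- planter: succulent in a round marble pot, loose, pot 84 mm diameter and 80 mm high, leaves up to about 130 mm high; leave it alone. Origin at the centre of its underside
- vase: ribbed green vase, 76 mm widest diameter, 80 mm high, loose on top of the full riser; leave it alone. Origin at the centre of its underside
- giftbox: white gift box with a black ribbon, 104 (x) x 140 (y) x 63 mm high, loose under the full riser; leave it alone. Origin at the centre of its underside

How it is judged:
On the way:
1. the jar stands upright on the coaster, its axis within 22 mm of the coaster's centre, let go (horizontal distance between jar and coaster below 0.022 m and angle between jar's own z axis and vertical below 0.1 rad and height (world z) of jar below 0.012 m and contact force between the fingers and jar below 0.1 N), for 0.2 s.
At the end, for the whole second after the job is handed in: The jar stands upright on the coaster, within 22 mm of its centre, and the box lies at rest flat on the counter under the empty riser: centred along the riser's y within 12 mm (so each end sticks out 3 to 27 mm), across it within 14 mm, and parallel to it within 0.14 rad (all of step 1 and y of box in the frame of riser between -0.012 and 0.012 m and x of box in the frame of riser between -0.014 and 0.014 m and angle between the y axis of box and the y axis of riser, either way round below 0.14 rad and height (world z) of box below 0.008 m and angle between box's own z axis and vertical below 0.06 rad and linear speed of box below 0.01 m/s); the robot touches nothing.
It fails at once if the box is lifted more than 15 mm or tipped (height (world z) of box above 0.015 m or angle between box's own z axis and vertical above 0.25 rad).
It fails at once if the jar is knocked over (angle between jar's own z axis and vertical above 0.6 rad).
It fails at once if the planter is shifted by more than 20 mm (distance of planter from where it was at the start of the episode above 0.02 m).
It fails at once if the vase is shifted by more than 20 mm (distance of vase from where it was at the start of the episode above 0.02 m).
It fails at once if the white gift box is shifted by more than 20 mm (distance of giftbox from where it was at the start of the episode above 0.02 m).
It also fails if it takes over 64 s, if anything falls off the work surface, if the arm or the gripper's body presses on something with over 40 N, if the wrist force passes 120 N, or if a joint passes its speed limit or range.

### The arm

A 7-joint arm with a two-finger parallel gripper is mounted at the origin on the work surface. World frame = base frame: x ahead of the robot, y to its left, z up, the work surface at z = 0. Lengths are in m, angles in rad, forces in N, time in s.
With the tool pointing down it reaches from about 0.425 to 0.825 m from the base axis. Payload 3.6 kg.
Tool frame: the origin (TCP) lies midway between the tips of the shut fingers; the grasp point (between the pads) lies 19 mm behind it; y points along the fingers, x is the direction in which the jaws open and shut, and the axes are right-handed (so a half turn about y gives the same grasp; the last joint's range is limited). The gripper opens to 93 mm and grips with 3 to 60 N. Pads are 15 mm wide; open, the fingers measure 128 mm over their backs; the gripper's body (75 mm by 188 mm) begins 65 mm behind the grasp point.
Start: joints at [-1.177, 0.615, -0.013, 1.423, 0.008, 1.103, -0.04], TCP at [0.265, 0.594, 0.193] pointing down, gripper open.
Joint ranges: [-3.12, 3.12], [-0.3, 2.06], [-1.34, 1.32], [0.26, 2.42], [-1.36, 4.5], [0.01, 1.98], [-2.84, 2.84]. Speed limits (rad/s): [2.79, 2.79, 3.14, 3.14, 3.14, 3.14, 3.14].

### API

Orientations are given as a 3x3 rotation matrix whose columns are the frame's x, y, z axes.
In Python, from rig import manip, cams, hand_in gives the robot as it stands.
- The arm moves only by the tool send_rows, never from a script. Its argument "plan" is a list of rows, each a list of 3 entries, a list of its own where there are three numbers: the turn, a rotation vector about the tool's x, y, z in rad, then the shift along the tool's x, y, z in m, then the opening, from 0 (shut) to 1 (fully open). A call has 1 to 20 rows; each row is the pose to reach, as a shift and turn from the pose measured when the call began, along the tool's axes at that moment; what a row does not reach only later rows make up. A row lasts 1/10 s, in which the tool goes at most 50 mm and 8.59 degrees, less where a joint would pass 70% of its speed; a pose out of reach is approached as far as the arm can. A call with a gripper value outside its range is refused whole. The fingers move at their own pace and stop on an object; the grip force is fixed at half the most. Time passes only in rows, so rows that repeat a pose let the fingers close. It gives the time, the measured TCP pose, the force and the opening at its end, in the units of the state.
- manip.get_obs(): the state, without advancing time (a new reading comes with each control period).
- cams.get_image(name): name is "scene" or "top" or "wrist"; returns a dict with "color" (384x512x3 uint8, red, green, blue), "vertical_fov" (degrees; the focal length in pixels is half the picture's height over the tangent of half this angle, whatever the lens; pixels are square), "cx", "cy" (the principal point, pixels), "k1" (the pictures are not rectified: a ray, as slopes to the right and down, at radius r is drawn at 1 + k1 r^2 times it, then the intrinsics apply), "cam_to_world" (4x4, takes a point from camera to world coordinates); the wrist camera has in their place "tool_from_camera" (4x4, takes a point from camera to tool coordinates, whose origin is the TCP and whose axes are the tool frame's). Camera axes: x right, y up, looking along -z (the intrinsics and any distortion apply to the point x, -y, -z); pixel columns grow to the right and rows downward; lengths in m; the calibration is good to about 2 mm. A picture is of the moment at which its call begins: read the wrist's pose just before it. There is no depth.
- hand_in(): hands the job in, once; it reports no verdict.
The state is a dict: "time_s": time; "joints": joint angles; "joint_velocities": joint speeds; "joint_torque": joint torques, N m; "tool_pos": TCP position; "tcp_rot": TCP orientation; "force": force on the tool from outside, world axes, zero at the start; "moment": the same for the moment, N m; "finger_gap": finger opening in m.
Only numpy, scipy, OpenCV 4.12 (cv2) and the standard library are available. Lean on these libraries where they do the work, as an engineer would, in place of code of your own. Each camera call takes 0.05 s, during which the arm holds its last target. There are 200 camera calls.

## Working session

There is one attempt and no reset: what is moved stays moved. The work goes in short steps, Python scripts to look and compute and a tool call to move; the robot and the scene stay as the last step left them, time stands still between calls to the robot, and variables do not carry over. Pictures are saved under pics/ and viewed, about 8 in all and at most 12, crops included, and the job is handed in when it is done.

Besides the shell and the picture viewer there is one more tool, called after ">>>" by a JSON object that holds its "fn" and its "kwargs", one argument or row to a line. send_rows: Moves the arm, as the interface text tells. Its arguments: {"type":"object","properties":{"plan":{"type":"array"}},"required":["plan"]}

```bash
ls; mkdir -p pics; cat > h.py <<'E'
import numpy as np, cv2
from rig import manip, cams, hand_in
def shot(name, fn=None):
    o=manip.get_obs(); d=cams.get_image(name)
    if name=="wrist":
        T=np.eye(4);T[:3,:3]=np.array(o["tcp_rot"]);T[:3,3]=o["tool_pos"]
        d["cam_to_world"]=T@np.array(d["tool_from_camera"])
    if fn: cv2.imwrite("pics/"+fn,d["color"][:,:,::-1])
    return d
def K(d):
    h=d["color"].shape[0]; f=h/2/np.tan(np.radians(d["vertical_fov"])/2)
    return np.array([[f,0,d["cx"]],[0,f,d["cy"]],[0,0,1.]]),np.array([d["k1"],0,0,0,0.])
def onplane(d,px,z):
    k,c=K(d); s=cv2.undistortPoints(np.array(px,float).reshape(-1,1,2),k,c).reshape(-1,2)
    M=np.array(d["cam_to_world"]); r=np.c_[s[:,0],-s[:,1],-np.ones(len(s))]@M[:3,:3].T
    t=(z-M[2,3])/r[:,2]; return M[:3,3]+t[:,None]*r
def proj(d,P):
    k,c=K(d); M=np.linalg.inv(np.array(d["cam_to_world"])); q=np.array(P,float).reshape(-1,3)@M[:3,:3].T+M[:3,3]
    q=q*[1,-1,-1]; return cv2.projectPoints(q,np.zeros(3),np.zeros(3),k,c)[0].reshape(-1,2)
E
python3 - <<'E'
from h import *
np.set_printoptions(precision=4,suppress=True)
for n in("top","scene"):
    d=shot(n,n+"1.png"); print(n,d["vertical_fov"],d["k1"],d["cx"],d["cy"]);print(np.array(d["cam_to_world"]))
    np.save(n+"1.npy",d,allow_pickle=True)
o=manip.get_obs();print(o)
E
```

```text
pics
top 51.397921250720245 -0.020492273000793093 252.96035356585224 186.12856794493086
[[-0.0203  0.9917 -0.1272  0.4296]
 [-0.9997 -0.022  -0.0121 -0.0059]
 [-0.0148  0.1269  0.9918  1.0551]
 [ 0.      0.      0.      1.    ]]
scene 44.4755392761578 0.05499783655520854 258.1560286034637 193.39804593764765
[[-0.2051 -0.7218  0.661   1.2874]
 [ 0.9787 -0.1506  0.1392  0.1539]
 [-0.0009  0.6755  0.7374  0.9167]
 [ 0.      0.      0.      1.    ]]
{'time_s': 0.1, 'joints': array([-1.1775,  0.6158, -0.0126,  1.4247,  0.0081,  1.1034, -0.0404]), 'joint_velocities': array([ 0.    , -0.0016, -0.0004, -0.0018, -0.0007,  0.0009,  0.0006]), 'joint_torque': array([  0.0012, -46.0041,   0.2098, -16.6242,  -0.0612,   0.017 ,
         0.0001]), 'tool_pos': array([0.2646, 0.5928, 0.1922]), 'tcp_rot': array([[ 0.4075, -0.0009, -0.9132],
       [ 0.9132, -0.0021,  0.4075],
       [-0.0023, -1.    , -0.    ]]), 'force': array([0.3815, 0.1897, 0.2071]), 'moment': array([-0.0593, -0.0467,  0.0185]), 'finger_gap': 0.09327390928663157}
```

View pictures.

View pics/top1.png

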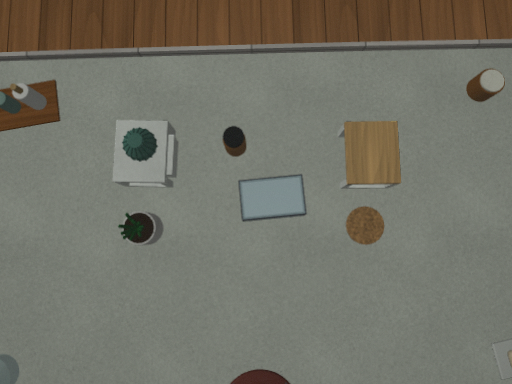

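View pics/scene1.png

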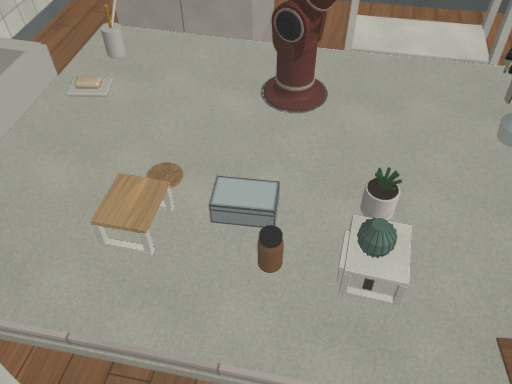

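```bash
cat > m.py <<'E'
from h import *
np.set_printoptions(precision=4,suppress=True)
def quad(m,d,z,name):
    cs,_=cv2.findContours(m,cv2.RETR_EXTERNAL,cv2.CHAIN_APPROX_NONE); c=max(cs,key=cv2.contourArea)
    P=onplane(d,c.reshape(-1,2),z)[:,:2]
    (cx,cy),(w,h),a=cv2.minAreaRect((P*1000).astype(np.float32))
    b=cv2.boxPoints(((cx,cy),(w,h),a)); e=[b[1]-b[0],b[2]-b[1]]
    l=max(e,key=np.linalg.norm); th=np.arctan2(l[1],l[0])%np.pi
    M=cv2.moments(c); pc=onplane(d,[(M['m10']/M['m00'],M['m01']/M['m00'])],z)[0]
    print(name,"rect centre",cx,cy,"sides",max(w,h),min(w,h),"long axis deg from x",np.degrees(th),"centroid",pc[:2]*1000)
def mask(d,lo,hi,roi):
    hsv=cv2.cvtColor(d["color"],cv2.COLOR_RGB2HSV); m=cv2.inRange(hsv,np.array(lo),np.array(hi))
    r=np.zeros_like(m); x0,y0,x1,y1=roi; r[y0:y1,x0:x1]=m[y0:y1,x0:x1]
    return r
E
python3 - <<'E'
from m import *
d=np.load("top1.npy",allow_pickle=True).item()
hsv=cv2.cvtColor(d["color"],cv2.COLOR_RGB2HSV)
for n,(u,v) in dict(box=(272,198),edge=(241,200),board=(372,155),coaster=(365,225),counter=(300,260),cap=(234,133),jarside=(235,150),white=(125,160),shadow=(305,212)).items(): print(n,hsv[v,u])
E
```

```text
box [ 93  32 145]
edge [ 92  34 105]
board [ 18 119 137]
coaster [ 17 115  89]
counter [ 45  20 125]
cap [70 24 32]
jarside [ 16 113  61]
white [ 51  12 153]
shadow [90 25 82]
```

```bash
python3 - <<'E'
from m import *
d=np.load("top1.npy",allow_pickle=True).item()
quad(mask(d,(8,70,95),(28,255,255),(335,112,410,192)),d,.095,"board")
quad(mask(d,(8,70,50),(28,255,255),(340,200,392,250)),d,.006,"coaster")
quad(mask(d,(70,22,60),(110,255,255),(230,165,315,230)),d,.065,"box top")
quad(mask(d,(0,0,0),(180,70,50),(215,118,255,150)),d,.110,"cap")
quad(mask(d,(0,0,135),(180,30,255),(108,114,172,188)),d,.095,"full board")
quad(mask(d,(0,0,0),(180,255,75),(115,205,158,248)),d,.08,"planter dark")
s=np.load("scene1.npy",allow_pickle=True).item()
quad(mask(s,(0,0,0),(180,255,45),(250,222,292,245)),s,.110,"cap scene")
E
```

```text
board rect centre 631.0742797851562 -286.50628662109375 sides 155.53314208984375 132.08180236816406 long axis deg from x 179.4304 centroid [ 630.0329 -286.9153]
coaster rect centre 455.4980773925781 -282.5255432128906 sides 97.2003402709961 93.70220947265625 long axis deg from x 88.73668 centroid [ 455.3356 -282.7622]
box top rect centre 527.2827758789062 -40.44818878173828 sides 158.14834594726562 101.29253387451172 long axis deg from x 94.24182 centroid [527.8208 -40.2114]
cap rect centre 673.4237670898438 50.450103759765625 sides 49.00716018676758 48.628509521484375 long axis deg from x 44.47601 centroid [673.0425  50.8829]
full board rect centre 648.1553955078125 284.76800537109375 sides 156.4958038330078 129.5525665283203 long axis deg from x 177.10161 centroid [647.6394 284.2702]
planter dark rect centre 461.31378173828125 293.9009094238281 sides 83.26856994628906 70.9859390258789 long axis deg from x 70.987015 centroid [458.9169 290.287 ]Traceback (most recent call last):
  File "<stdin>", line 10, in <module>
  File "m.py", line 4, in quad
    cs,_=cv2.findContours(m,cv2.RETR_EXTERNAL,cv2.CHAIN_APPROX_NONE); c=max(cs,key=cv2.contourArea)
                                                                        ~~~^^^^^^^^^^^^^^^^^^^^^^^^
ValueError: max() iterable argument is empty
```

```bash
cat > go.py <<'E'
import sys
from h import *
from scipy.spatial.transform import Rotation as R
# go.py x y z yawdeg [x y z yaw ...] : prints turn, shift from the current pose (mm for pos)
o=manip.get_obs(); R0=np.array(o["tcp_rot"]); p0=np.array(o["tool_pos"])
a=np.array(sys.argv[1:],float).reshape(-1,4)
print("t",round(o["time_s"],2),"pos",p0.round(4),"gap",round(o["finger_gap"],4),"F",np.round(o["force"],1),"j",np.round(o["joints"],2))
for x,y,z,w in a:
    c,s=np.cos(np.radians(w)),np.sin(np.radians(w))
    Rt=np.array([[c,0,-s],[s,0,c],[0,-1,0]])
    print("turn",R.from_matrix(R0.T@Rt).as_rotvec().round(3),"shift",(R0.T@(np.array([x,y,z])/1000-p0)).round(4))
E
python3 go.py 300 560 260 66 480 300 260 20 673 51 200 0
```

```text
t 0.1 pos [0.2646 0.5928 0.1922] gap 0.0933 F [0.4 0.2 0.2] j [-1.18  0.62 -0.01  1.42  0.01  1.1  -0.04]
turn [ 0.    -0.001 -0.002] shift [-0.0157 -0.0678 -0.0457]
turn [ 0.001  0.802 -0.002] shift [-0.1798 -0.0674 -0.316 ]
turn [ 1.000e-03  1.151e+00 -2.000e-03] shift [-0.3284 -0.007  -0.5937]
```

>>> {"fn": "send_rows", "kwargs": {
  "plan": [
    [[0,0,0],[-0.01,-0.035,-0.025],1],
    [[0,0,0],[-0.016,-0.068,-0.046],1],
    [[0,0.12,0],[-0.04,-0.068,-0.084],1],
    [[0,0.24,0],[-0.063,-0.068,-0.123],1],
    [[0,0.36,0],[-0.086,-0.068,-0.162],1],
    [[0,0.48,0],[-0.11,-0.068,-0.2],1],
    [[0,0.6,0],[-0.133,-0.068,-0.239],1],
    [[0,0.72,0],[-0.157,-0.068,-0.278],1],
    [[0,0.8,0],[-0.18,-0.067,-0.316],1],
    [[0,0.9,0],[-0.202,-0.058,-0.356],1],
    [[0,1.0,0],[-0.223,-0.049,-0.396],1],
    [[0,1.1,0],[-0.245,-0.04,-0.436],1],
    [[0,1.15,0],[-0.266,-0.032,-0.476],1],
    [[0,1.15,0],[-0.287,-0.023,-0.516],1],
    [[0,1.15,0],[-0.308,-0.015,-0.555],1],
    [[0,1.15,0],[-0.328,-0.007,-0.594],1],
    [[0,1.15,0],[-0.328,-0.007,-0.594],1],
    [[0,1.15,0],[-0.328,-0.007,-0.594],1]
  ]
}}

```text
time_s: 1.9
tool_pos: [0.673, 0.05, 0.1987]
tcp_rot: [[1.0, -0.003, 0.002], [-0.002, -0.002, 1.0], [-0.003, -1.0, -0.002]]
force: [0.9, 1.3, 0.4]
finger_gap: 0.0931
```

```bash
python3 - <<'E'
from m import *
d=shot("wrist","w1.png"); print(proj(d,[[.673,.051,.110]]))
M=np.array(d["cam_to_world"]);print(M)
np.save("w1.npy",d,allow_pickle=True)
E
python3 go.py 673 51 45 0
```

```text
[[257.6311 194.7259]]
[[ 1.      0.0005  0.0032  0.6741]
 [-0.0013  0.9656  0.2601  0.1226]
 [-0.003  -0.2601  0.9656  0.3892]
 [ 0.      0.      0.      1.    ]]
t 1.95 pos [0.6729 0.0522 0.1993] gap 0.093 F [-0.8  1.3  0. ] j [-0.28  0.67  0.33  1.34 -0.22  1.17  0.06]
turn [ 0.001  0.001 -0.003] shift [ 0.0005  0.1543 -0.0011]
```

View pics/w1.png

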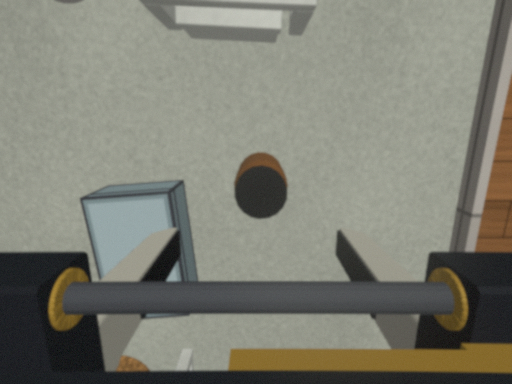

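>>> {"fn": "send_rows", "kwargs": {
  "plan": [
    [[0,0,0],[0.002,0.04,0.001],1],
    [[0,0,0],[0.002,0.08,0.001],1],
    [[0,0,0],[0.002,0.115,0.001],1],
    [[0,0,0],[0.002,0.14,0.001],1],
    [[0,0,0],[0.002,0.153,0.001],1],
    [[0,0,0],[0.002,0.153,0.001],1],
    [[0,0,0],[0.002,0.153,0.001],0.4],
    [[0,0,0],[0.002,0.153,0.001],0.2],
    [[0,0,0],[0.002,0.153,0.001],0],
    [[0,0,0],[0.002,0.153,0.001],0],
    [[0,0,0],[0.002,0.153,0.001],0],
    [[0,0,0],[0.002,0.153,0.001],0],
    [[0,0,0],[0.002,0.153,0.001],0],
    [[0,0,0],[0.002,0.153,0.001],0]
  ]
}}

```text
time_s: 3.35
tool_pos: [0.6751, 0.0531, 0.0469]
tcp_rot: [[1.0, -0.001, -0.001], [0.001, -0.001, 1.0], [-0.001, -1.0, -0.001]]
force: [1.5, 1.0, 3.2]
finger_gap: 0.057
```

```bash
python3 go.py 675 53 160 0 455 -283 160 0 455 -283 55 0
```

```text
t 3.35 pos [0.6751 0.0531 0.0469] gap 0.057 F [1.5 1.  3.2] j [-0.26  0.82  0.28  1.49 -0.27  0.87  0.11]
turn [ 0.001  0.001 -0.001] shift [-0.0002 -0.1131 -0.0002]
turn [ 0.001  0.001 -0.001] shift [-0.2207 -0.1126 -0.3358]
turn [ 0.001  0.001 -0.001] shift [-0.2206 -0.0076 -0.3358]
```

>>> {"fn": "send_rows", "kwargs": {
  "plan": [
    [[0,0,0],[0,-0.03,0],0],
    [[0,0,0],[0,-0.075,0],0],
    [[0,0,0],[-0.01,-0.113,-0.015],0],
    [[0,0,0],[-0.033,-0.113,-0.05],0],
    [[0,0,0],[-0.058,-0.113,-0.088],0],
    [[0,0,0],[-0.083,-0.113,-0.126],0],
    [[0,0,0],[-0.108,-0.113,-0.164],0],
    [[0,0,0],[-0.133,-0.113,-0.202],0],
    [[0,0,0],[-0.158,-0.113,-0.24],0],
    [[0,0,0],[-0.183,-0.113,-0.278],0],
    [[0,0,0],[-0.206,-0.113,-0.314],0],
    [[0,0,0],[-0.221,-0.113,-0.336],0],
    [[0,0,0],[-0.221,-0.085,-0.336],0],
    [[0,0,0],[-0.221,-0.05,-0.336],0],
    [[0,0,0],[-0.221,-0.03,-0.336],0],
    [[0,0,0],[-0.221,-0.03,-0.336],0],
    [[0,0,0],[-0.221,-0.03,-0.336],0]
  ]
}}

```text
time_s: 5.05
tool_pos: [0.4542, -0.2831, 0.0771]
tcp_rot: [[1.0, -0.002, -0.001], [0.001, -0.0, 1.0], [-0.002, -1.0, -0.0]]
force: [-0.7, 0.2, -1.4]
finger_gap: 0.0562
```

```bash
python3 - <<'E'
from m import *
a=shot("scene","s2.png");b=shot("wrist","w2.png")
cv2.imwrite("pics/c2.png",np.hstack([cv2.resize(a["color"][100:292,80:336],(400,300)),cv2.resize(b["color"],(400,300))])[:,:,::-1])
print(proj(a,[[.455,-.283,.006]]),proj(b,[[.455,-.283,.006]]))
E
python3 go.py 455 -283 53 0
```

```text
[[164.171  174.4847]] [[257.3845 199.7413]]
t 5.15 pos [ 0.4554 -0.2838  0.0785] gap 0.0568 F [ 0.5 -0.3 -2. ] j [ 0.33  0.6   0.28  1.89 -0.25  0.68  0.76]
turn [0.002 0.002 0.001] shift [-0.0004  0.0255  0.0008]
```

View pics/c2.png

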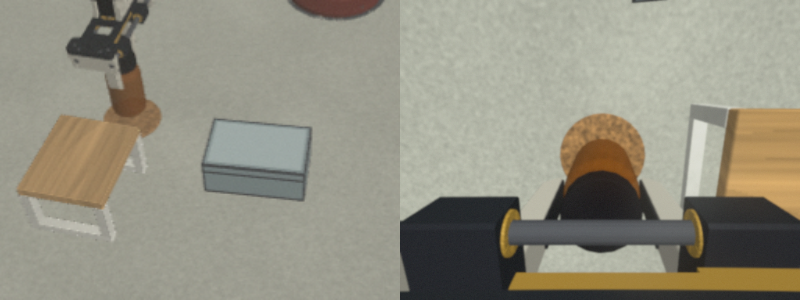

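>>> {"fn": "send_rows", "kwargs": {
  "plan": [
    [[0,0,0],[0,0.01,0],0],
    [[0,0,0],[0,0.019,0],0],
    [[0,0,0],[0,0.024,0],0],
    [[0,0,0],[0,0.024,0],0],
    [[0,0,0],[0,0.024,0],0],
    [[0,0,0],[0,0.024,0],0.7],
    [[0,0,0],[0,0.024,0],0.8],
    [[0,0,0],[0,0.024,0],1],
    [[0,0,0],[0,0.024,0],1],
    [[0,0,0],[0,0.024,0],1],
    [[0,0,0],[0,0.0,0],1],
    [[0,0,0],[0,-0.04,0],1],
    [[0,0,0],[0,-0.08,0],1],
    [[0,0,0],[0,-0.12,0],1],
    [[0,0,0],[0,-0.12,0],1],
    [[0,0,0],[0,-0.12,0],1]
  ]
}}

```text
time_s: 6.75
tool_pos: [0.4555, -0.2836, 0.1992]
tcp_rot: [[1.0, 0.003, -0.002], [0.002, -0.003, 1.0], [0.003, -1.0, -0.003]]
force: [0.1, -0.2, 0.0]
finger_gap: 0.0929
```

```bash
python3 - <<'E'
from m import *
b=shot("wrist","w3.png"); np.save("w3.npy",b,allow_pickle=True)
quad(mask(b,(0,0,0),(180,255,60),(200,120,310,245)),b,.116,"cap")
quad(mask(b,(8,70,60),(28,255,255),(190,120,330,260)),b,.006,"coaster (part hidden)")
E
python3 go.py 430 -45 200 90 430 -45 25 90
```

```text
cap rect centre 456.3158264160156 -283.5895690917969 sides 49.88535690307617 47.438114166259766 long axis deg from x 90.04514 centroid [ 456.1338 -282.9228]
coaster (part hidden) rect centre 455.86761474609375 -274.6246032714844 sides 97.64448547363281 80.26849365234375 long axis deg from x 1.1585244 centroid [ 456.0025 -267.4671]
t 6.8 pos [ 0.4548 -0.283   0.1979] gap 0.0932 F [-0.1 -0.1  1.1] j [ 0.28  0.45  0.35  1.76 -0.18  0.97  0.7 ]
turn [ 1.000e-03 -1.569e+00 -1.000e-03] shift [-0.0244 -0.0024  0.238 ]
turn [ 1.000e-03 -1.569e+00 -1.000e-03] shift [-0.0244  0.1726  0.2382]
```

View pics/w3.png

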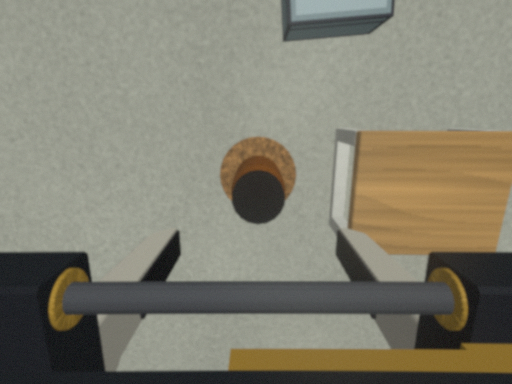

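>>> {"fn": "send_rows", "kwargs": {
  "plan": [
    [[0,0.14,0],[0,0,0.025],0.9],
    [[0,0.28,0],[-0.001,0,0.05],0.9],
    [[0,0.42,0],[-0.002,0,0.075],0.9],
    [[0,0.56,0],[-0.003,0,0.1],0.9],
    [[0,0.7,0],[-0.004,0,0.125],0.9],
    [[0,0.84,0],[-0.005,0,0.15],0.9],
    [[0,0.98,0],[-0.006,0,0.175],0.9],
    [[0,1.12,0],[-0.007,0,0.2],0.9],
    [[0,1.26,0],[-0.007,0,0.225],0.9],
    [[0,1.4,0],[-0.007,0.0,0.243],0.9],
    [[0,1.53,0],[-0.007,0.03,0.243],0.9],
    [[0,1.58,0],[-0.007,0.06,0.243],0.9],
    [[0,1.58,0],[-0.007,0.095,0.243],0.9],
    [[0,1.58,0],[-0.007,0.115,0.243],0.9],
    [[0,1.58,0],[-0.007,0.115,0.243],0.9],
    [[0,1.58,0],[-0.007,0.115,0.243],0.9]
  ]
}}

```text
time_s: 8.4
tool_pos: [0.4466, -0.0404, 0.082]
tcp_rot: [[-0.008, -0.003, 1.0], [-1.0, -0.002, -0.008], [0.002, -1.0, -0.003]]
force: [-0.6, 0.4, 0.6]
finger_gap: 0.0836
```

```bash
python3 - <<'E'
from m import *
b=shot("wrist","w4.png"); np.save("w4.npy",b,allow_pickle=True)
E
python3 go.py 448 -40 20 -90.6 574 -40 20 -90.6
```

```text
t 8.45 pos [ 0.4474 -0.0405  0.0828] gap 0.0836 F [-1.2 -0.4  0.6] j [-0.38  0.55  0.61  2.12 -0.53  0.63 -0.97]
turn [0.    0.002 0.002] shift [-0.0006  0.0628  0.0006]
turn [0.    0.002 0.002] shift [-0.0016  0.0628  0.1266]
```

View pics/w4.png

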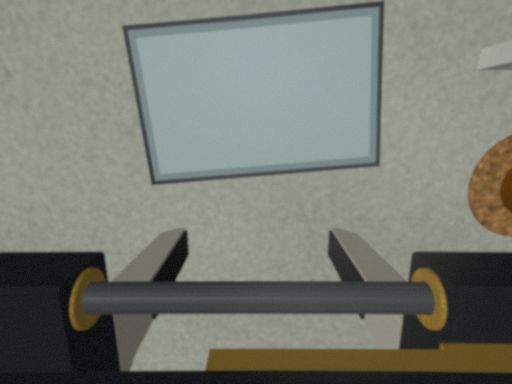

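>>> {"fn": "send_rows", "kwargs": {
  "plan": [
    [[0,0,0],[0,0.03,0],0.9],
    [[0,0,0],[0,0.055,0],0.9],
    [[0,0,0],[0,0.062,0],0.9],
    [[0,0,0],[0,0.062,0],0.9],
    [[0,0,0],[0,0.062,0.01],0.9],
    [[0,0,0],[0,0.062,0.018],0.9],
    [[0,0,0],[0,0.062,0.026],0.9],
    [[0,0,0],[0,0.062,0.034],0.9],
    [[0,0,0],[0,0.062,0.043],0.9],
    [[0,0,0],[0,0.062,0.052],0.9],
    [[0,0,0],[0,0.062,0.061],0.9],
    [[0,0,0],[0,0.062,0.07],0.9],
    [[0,0,0],[0,0.062,0.079],0.9],
    [[0,0,0],[0,0.062,0.088],0.9],
    [[0,0,0],[0,0.062,0.097],0.9],
    [[0,0,0],[0,0.062,0.104],0.9],
    [[0,0,0],[0,0.062,0.108],0.9],
    [[0,0,0],[0,0.062,0.11],0.9],
    [[0,0,0],[0,0.062,0.11],0.9],
    [[0,0,0],[0,0.062,0.11],0.9]
  ]
}}

```text
time_s: 10.45
tool_pos: [0.5566, -0.0414, 0.0208]
tcp_rot: [[-0.008, -0.002, 1.0], [-1.0, -0.001, -0.008], [0.001, -1.0, -0.002]]
force: [-3.9, -0.5, 2.4]
finger_gap: 0.0838
```

```bash
python3 - <<'E'
from m import *
d=shot("top","top5.png"); np.save("top5.npy",d,allow_pickle=True)
w=shot("wrist"); 
# far and near box edges on the top plane as seen by the wrist camera
hsv=cv2.cvtColor(w["color"],cv2.COLOR_RGB2HSV); print(hsv[100,250],hsv[30,30])
cv2.imwrite("pics/c5.png",np.hstack([cv2.resize(d["color"][60:252,180:436],(400,300)),cv2.resize(w["color"],(400,300))])[:,:,::-1])
np.save("w5.npy",w,allow_pickle=True)
E
python3 go.py 574 -40 20 -90.6
```

```text
[ 90  24 169] [ 33  19 145]
t 10.55 pos [ 0.5566 -0.0415  0.0208] gap 0.0835 F [-4.7 -0.2  2.7] j [-0.3   0.77  0.54  1.87 -0.61  0.67 -0.97]
turn [0.002 0.003 0.001] shift [-0.0016  0.0008  0.0174]
```

View pics/c5.png

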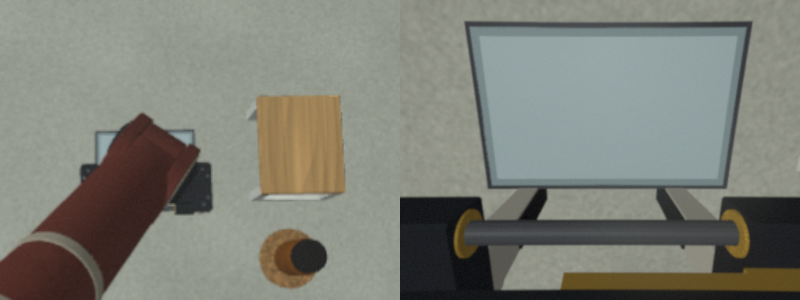

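```bash
python3 - <<'E'
from m import *
w=np.load("w5.npy",allow_pickle=True).item()
P=onplane(w,[(86,29),(449,29),(417,240),(114,239)],.065);print(P*1000);print(P.mean(0)*1000)
d=np.load("top5.npy",allow_pickle=True).item()
quad(mask(d,(8,70,95),(28,255,255),(335,112,410,192)),d,.095,"board")
E
```

```text
[[ 666.0252   33.0964   65.    ]
 [ 664.7619 -124.5031   65.    ]
 [ 566.0648 -123.999    65.    ]
 [ 567.8851   34.3765   65.    ]]
[616.1843 -45.2573  65.    ]
board rect centre 630.963134765625 -286.5545654296875 sides 155.76724243164062 131.94676208496094 long axis deg from x 179.44893 centroid [ 629.7816 -287.0887]
```

>>> {"fn": "send_rows", "kwargs": {
  "plan": [
    [[0,0,0],[0,0,0.006],0.9],
    [[0,0,0],[0,0,0.011],0.9],
    [[0,0,0],[0,0,0.015],0.9],
    [[0,0,0],[0,0,0.0165],0.9],
    [[0,0,0],[0,0,0.0165],0.9],
    [[0,0,0],[0,0,0.0165],0.9],
    [[0,0,0],[0,0,0.005],0.9],
    [[0,0,0],[0,0,-0.01],0.9],
    [[0,0,0],[0,-0.04,-0.01],0.9],
    [[0,0,0],[0,-0.08,-0.01],0.9],
    [[0,0,0],[0,-0.12,-0.01],0.9],
    [[0,-0.14,0],[-0.02,-0.13,0.01],0.9],
    [[0,-0.28,0],[-0.04,-0.13,0.03],0.9],
    [[0,-0.42,0],[-0.06,-0.13,0.05],0.9],
    [[0,-0.56,0],[-0.08,-0.13,0.07],0.9],
    [[0,-0.7,0],[-0.105,-0.13,0.076],0.9],
    [[0,-0.84,0],[-0.115,-0.13,0.076],0.9],
    [[0,-0.98,0],[-0.115,-0.13,0.076],0.9],
    [[0,-1.12,0],[-0.115,-0.13,0.076],0.9],
    [[0,-1.26,0],[-0.115,-0.13,0.076],0.9]
  ]
}}

```text
time_s: 12.55
tool_pos: [0.6362, 0.0737, 0.1513]
tcp_rot: [[0.951, 0.004, 0.308], [-0.308, -0.0, 0.951], [0.003, -1.0, 0.001]]
force: [0.6, -0.2, -0.5]
finger_gap: 0.0837
```

```bash
python3 go.py 633 75 150 -0.6 633 75 20 -0.6
```

```text
t 12.55 pos [0.6362 0.0737 0.1513] gap 0.0837 F [ 0.6 -0.2 -0.5] j [-0.33  0.65  0.32  1.52 -0.23  1.   -0.27]
turn [-0.    -0.302  0.004] shift [-0.0034  0.0013  0.0003]
turn [-0.    -0.302  0.004] shift [-0.0039  0.1313  0.0002]
```

>>> {"fn": "send_rows", "kwargs": {
  "plan": [
    [[0,-0.14,0],[-0.003,0,0],0.9],
    [[0,-0.28,0],[-0.003,0,0],0.9],
    [[0,-0.302,0],[-0.003,0,0],0.9],
    [[0,-0.302,0],[-0.003,0,0],0.9],
    [[0,-0.302,0],[-0.003,0,0],0.9]
  ]
}}

```text
time_s: 13.05
tool_pos: [0.634, 0.0747, 0.1515]
tcp_rot: [[1.0, 0.005, 0.013], [-0.013, -0.0, 1.0], [0.005, -1.0, -0.0]]
force: [0.3, -0.1, -0.5]
finger_gap: 0.084
```

```bash
python3 - <<'E'
from m import *
d=shot("top","top6.png"); np.save("top6.npy",d,allow_pickle=True)
s=shot("scene"); w=shot("wrist")
cv2.imwrite("pics/c6.png",np.hstack([cv2.resize(d["color"][60:252,180:436],(400,300)),cv2.resize(s["color"],(400,300))])[:,:,::-1])
np.save("s6.npy",s,allow_pickle=True)
E
python3 go.py 633 75 20 -0.6 633 -196 20 -0.6
```

```text
t 13.2 pos [0.6335 0.0747 0.1513] gap 0.0836 F [-0.6  0.1  0.4] j [-0.29  0.64  0.24  1.52 -0.17  0.99 -0.02]
turn [ 0.    -0.001  0.004] shift [-0.0011  0.1312  0.0003]
turn [ 0.    -0.001  0.004] shift [ 0.0021  0.1314 -0.2707]
```

View pics/c6.png

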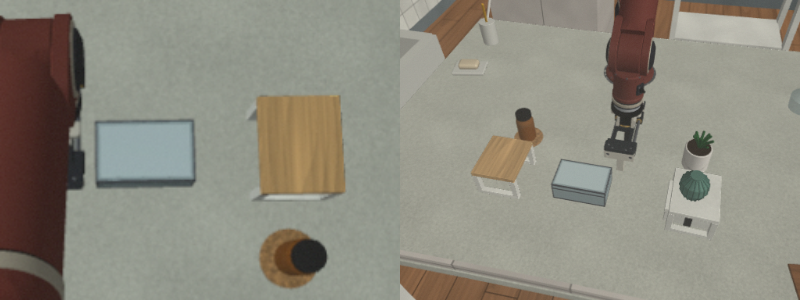

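```bash
python3 - <<'E'
from m import *
d=np.load("top6.npy",allow_pickle=True).item()
m=mask(d,(70,22,60),(110,255,255),(238,130,312,185)); m2=mask(d,(70,22,125),(110,255,255),(238,130,312,185))
quad(m,d,.065,"box all"); quad(m2,d,.065,"box glass top")
E
```

```text
box all rect centre 627.7836303710938 -44.55475616455078 sides 157.5347442626953 107.97111511230469 long axis deg from x 89.96874 centroid [627.3834 -44.786 ]
box glass top rect centre 632.41455078125 -44.389312744140625 sides 153.91514587402344 92.60333251953125 long axis deg from x 88.70531 centroid [631.7702 -44.3341]
```

>>> {"fn": "send_rows", "kwargs": {
  "plan": [
    [[0,0,0],[0,0.04,0],0.6],
    [[0,0,0],[0,0.08,0],0.6],
    [[0,0,0],[0,0.11,0],0.6],
    [[0,0,0],[0,0.125,0],0.6],
    [[0,0,0],[0,0.125,0],0.6],
    [[0,0,0],[0,0.125,-0.01],0.6],
    [[0,0,0],[0,0.125,-0.02],0.6],
    [[0,0,0],[0,0.125,-0.028],0.6],
    [[0,0,0],[0,0.125,-0.036],0.6],
    [[0,0,0],[0,0.125,-0.046],0.6],
    [[0,0,0],[0,0.125,-0.058],0.6],
    [[0,0,0],[0,0.125,-0.07],0.6],
    [[0,0,0],[0,0.125,-0.082],0.6],
    [[0,0,0],[0,0.125,-0.094],0.6],
    [[0,0,0],[0,0.125,-0.106],0.6],
    [[0,0,0],[0,0.125,-0.116],0.6],
    [[0,0,0],[0,0.125,-0.124],0.6],
    [[0,0,0],[0,0.125,-0.128],0.6],
    [[0,0,0],[0,0.125,-0.13],0.6],
    [[0,0,0],[0,0.125,-0.13],0.6]
  ]
}}

```text
time_s: 15.2
tool_pos: [0.6341, -0.0517, 0.0281]
tcp_rot: [[1.0, 0.007, 0.01], [-0.01, 0.005, 1.0], [0.007, -1.0, 0.005]]
force: [0.5, 5.0, 5.5]
finger_gap: 0.0553
```

```bash
python3 - <<'E'
from m import *
d=shot("top","top7.png"); np.save("top7.npy",d,allow_pickle=True)
s=shot("scene","s7.png"); np.save("s7.npy",s,allow_pickle=True)
cv2.imwrite("pics/c7.png",np.hstack([cv2.resize(d["color"][60:252,180:436],(400,300)),cv2.resize(s["color"][120:312,40:296],(400,300))])[:,:,::-1])
E
python3 go.py 631 -197 26 -0.6
```

```text
t 15.3 pos [ 0.6341 -0.0518  0.0281] gap 0.0557 F [0.3 5.5 5.4] j [-0.05  0.78  0.17  1.64 -0.19  0.73  0.2 ]
turn [-0.005  0.     0.007] shift [-0.0016  0.0014 -0.1453]
```

View pics/c7.png

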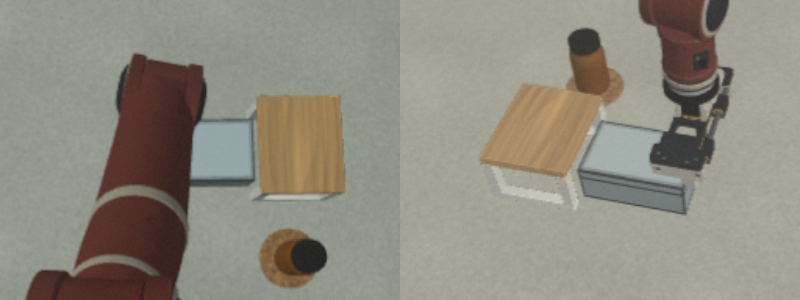

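```bash
python3 - <<'E'
from m import *
d=np.load("top7.npy",allow_pickle=True).item()
m=mask(d,(70,22,125),(110,255,255),(308,130,345,182)); ys,xs=np.where(m)
for u in (312,322,332,338):
    v=ys[xs==u]; print(u,(onplane(d,[(u,v.min()-1),(u,v.max()+1)],.065)*1000).round(1).tolist())
print("right end",onplane(d,[(xs.max(),156)],.065)*1000)
E
```

```text
312 [[678.9, -146.3, 65.0], [583.9, -142.5, 65.0]]
322 [[678.3, -171.6, 65.0], [583.3, -167.5, 65.0]]
332 [[677.7, -196.9, 65.0], [582.8, -192.6, 65.0]]
338 [[677.4, -212.1, 65.0], [582.4, -207.6, 65.0]]
right end [[ 628.1516 -217.3359   65.    ]]
```

>>> {"fn": "send_rows", "kwargs": {
  "plan": [
    [[0,0,0],[0,0,-0.01],0.6],
    [[0,0,0],[0,0,-0.02],0.6],
    [[0,0,0],[0,0,-0.03],0.6],
    [[0,0,0],[0,0,-0.04],0.6],
    [[0,0,0],[0,0,-0.05],0.6],
    [[0,0,0],[0,0,-0.06],0.6],
    [[0,0,0],[0,0,-0.07],0.6],
    [[0,0,0],[-0.001,0,-0.08],0.6],
    [[0,0,0],[-0.001,0,-0.09],0.6],
    [[0,0,0],[-0.001,0,-0.1],0.6],
    [[0,0,0],[-0.001,0,-0.11],0.6],
    [[0,0,0],[-0.001,0,-0.12],0.6],
    [[0,0,0],[-0.001,0,-0.128],0.6],
    [[0,0,0],[-0.001,0,-0.134],0.6],
    [[0,0,0],[-0.001,0,-0.138],0.6],
    [[0,0,0],[-0.001,0,-0.14],0.6],
    [[0,0,0],[-0.001,0,-0.14],0.6],
    [[0,0,0],[-0.001,0,-0.14],0.6]
  ]
}}

```text
time_s: 17.1
tool_pos: [0.632, -0.1914, 0.0281]
tcp_rot: [[1.0, 0.008, 0.01], [-0.011, 0.006, 1.0], [0.008, -1.0, 0.006]]
force: [-0.2, 5.0, 2.8]
finger_gap: 0.0558
```

```bash
python3 - <<'E'
from m import *
d=shot("top","top8.png"); np.save("top8.npy",d,allow_pickle=True)
s=shot("scene","s8.png"); np.save("s8.npy",s,allow_pickle=True)
cv2.imwrite("pics/c8.png",np.hstack([cv2.resize(d["color"][105:201,310:438],(400,300),interpolation=cv2.INTER_CUBIC),cv2.resize(s["color"][150:270,60:220],(400,300),interpolation=cv2.INTER_CUBIC)])[:,:,::-1])
E
python3 go.py 631 -197 26 -0.6
```

```text
t 17.2 pos [ 0.632  -0.1915  0.0281] gap 0.056 F [1.3 5.1 2.9] j [ 0.18  0.81  0.15  1.56 -0.17  0.78  0.39]
turn [-0.006 -0.     0.008] shift [-0.0009  0.0021 -0.0056]
```

View pics/c8.png

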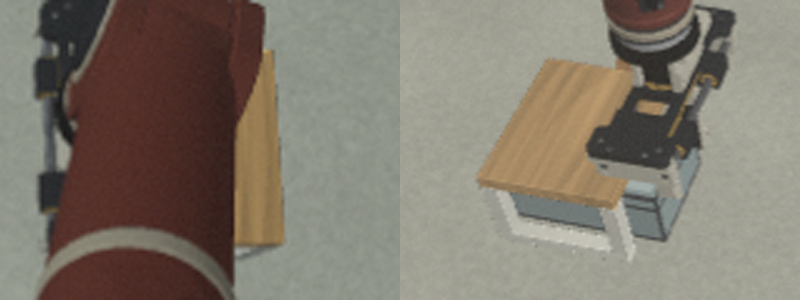

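>>> {"fn": "send_rows", "kwargs": {
  "plan": [
    [[0,0,0],[0,0,-0.003],0.6],
    [[0,0,0],[0,0,-0.0055],0.6],
    [[0,0,0],[0,0,-0.0055],0.6],
    [[0,0,0],[0,0,-0.0055],0.6],
    [[0,0,0],[0,0,0.01],0.6],
    [[0,0,0],[0,0,0.04],0.6],
    [[0,0,0],[0,0,0.08],0.6],
    [[0,0,0],[0,-0.04,0.12],0.6],
    [[0,0,0],[0,-0.09,0.16],0.6],
    [[0,0,0],[0,-0.14,0.2],0.6],
    [[0,0,0],[-0.03,-0.17,0.24],0.6],
    [[0,0,0],[-0.06,-0.17,0.28],0.6],
    [[0,0,0],[-0.06,-0.17,0.28],0.6],
    [[0,0,0],[-0.06,-0.17,0.28],0.6]
  ]
}}

```text
time_s: 18.6
tool_pos: [0.572, 0.0942, 0.201]
tcp_rot: [[1.0, 0.01, 0.001], [-0.002, 0.009, 1.0], [0.01, -1.0, 0.009]]
force: [0.7, 0.4, -0.5]
finger_gap: 0.0557
```

```bash
python3 - <<'E'
from m import *
d=shot("top","top9.png"); np.save("top9.npy",d,allow_pickle=True)
s=shot("scene","s9.png"); np.save("s9.npy",s,allow_pickle=True)
cv2.imwrite("pics/c9.png",np.hstack([cv2.resize(d["color"][105:201,310:438],(400,300),interpolation=cv2.INTER_CUBIC),cv2.resize(s["color"][140:260,60:220],(400,300),interpolation=cv2.INTER_CUBIC)])[:,:,::-1])
# box should-be corners (top, z=.065) if centred on riser (631,-286.5), in crop pixels
c,sn=np.cos(np.radians(-.55)),np.sin(np.radians(-.55))
P=[[.631+c*x-sn*y,-.2865+sn*x+c*y,.065] for x in(-.05,.05) for y in(-.08,.08)]
print((proj(d,P)-[310,105])*3.125, (proj(s,P)-[60,140])*2.5+[400,0])
E
python3 go.py 631 -197 26 -0.6
```

```text
[[285.1486 213.9714]
 [ 85.586  216.4767]
 [277.8885  92.3677]
 [ 80.8793  94.8686]] [[528.4356 119.8548]
 [682.874  145.527 ]
 [482.8707 196.2941]
 [646.2465 224.9032]]
t 18.7 pos [0.5734 0.0878 0.1995] gap 0.0555 F [ 0.3 -0.2  1.5] j [-0.33  0.5   0.23  1.64 -0.13  1.01 -0.07]
turn [-0.004  0.001  0.009] shift [ 0.0586  0.1729 -0.285 ]
```

View pics/c9.png

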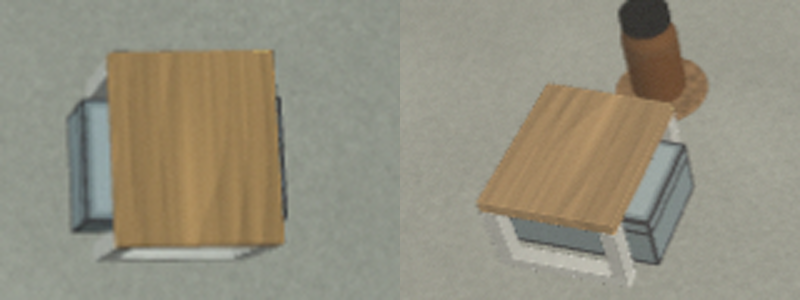

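```bash
python3 - <<'E'
from m import *
d=np.load("top9.npy",allow_pickle=True).item(); s=np.load("s9.npy",allow_pickle=True).item()
quad(mask(s,(8,70,95),(28,255,255),(85,170,178,236)),s,.095,"board in scene")
quad(mask(d,(8,70,95),(28,255,255),(335,112,410,192)),d,.095,"board in top")
c,sn=np.cos(np.radians(-.55)),np.sin(np.radians(-.55))
def rect(hx,hy,z): return [[.631+c*x-sn*y,-.2865+sn*x+c*y,z] for x,y in((-hx,-hy),(hx,-hy),(hx,hy),(-hx,hy))]
def crop(im,x0,y0,w,h,k,polys):
    a=cv2.resize(im["color"][y0:y0+h,x0:x0+w],None,fx=k,fy=k,interpolation=cv2.INTER_CUBIC)[:,:,::-1].copy()
    for p,col in polys:
        q=((proj(im,p)-[x0,y0]+.5)*k).round().astype(int)
        cv2.polylines(a,[q.reshape(-1,1,2)],True,col,1)
    return a
pl=[(rect(.05,.08,.065),(0,0,255)),(rect(.05,.08,0),(255,0,255)),(rect(.078,.065,.095),(0,255,0))]
cv2.imwrite("pics/c10.png",np.hstack([crop(d,326,112,80,90,5,pl),crop(s,100,170,80,90,5,pl)]))
E
```

```text
board in scene rect centre 615.9805908203125 -275.81634521484375 sides 203.34454345703125 152.02694702148438 long axis deg from x 179.41083 centroid [ 632.9118 -280.3769]
board in top rect centre 630.9641723632812 -286.4516296386719 sides 155.76724243164062 132.15269470214844 long axis deg from x 179.44893 centroid [ 629.8365 -287.1401]
```

View pics/c10.png

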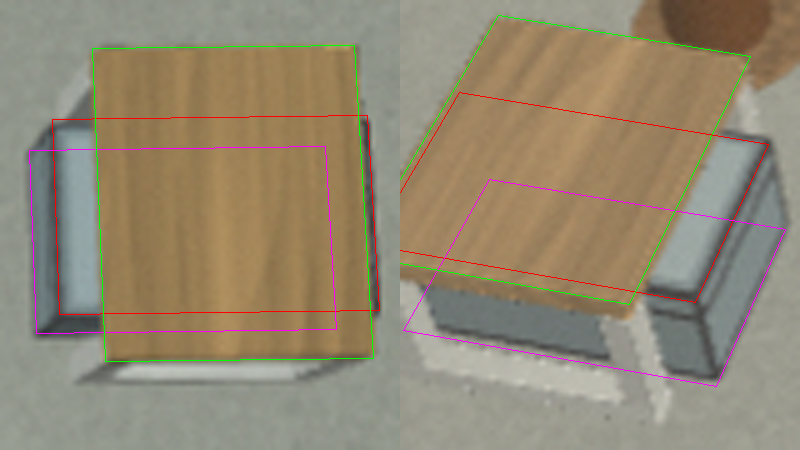

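```bash
python3 - <<'E'
from m import *
d=np.load("top9.npy",allow_pickle=True).item()
quad(mask(d,(0,0,0),(180,110,48),(355,195,400,240)),d,.116,"cap")
o=manip.get_obs(); print(o["time_s"],o["force"],hand_in())
E
```

```text
cap rect centre 454.4032897949219 -283.9702453613281 sides 49.10185241699219 46.8062858581543 long axis deg from x 86.825935 centroid [ 455.1579 -283.481 ]
the job is handed in; nothing more can be done
18.7 [ 0.3123 -0.1844  1.4661] None
```

I moved the jar to the coaster first, then slid the box under the empty riser. I handed the job in at 18.7 s. No verdict was reported, so the results below are my own measurements.

- **Jar:** It stands upright on the coaster, released. The last top view puts its cap about 2 mm from the coaster's centre.
- **Box:** I pushed it with two fingertips, first square and across to line up with the riser, then lengthwise into the tunnel. The expected outline for a centred box agreed with the top and scene views to about 1–3 mm. That puts the ends even and the box parallel to the riser within about 1°.
- **Other objects:** The arm stayed clear of the potted plant, the vase and the gift box. I did not measure their final positions.
- **Robot:** The gripper ended about 0.2 m above the counter and clear of everything. The last force reading was about 1.5 N, which is similar to the noise seen in free air.

**One disagreement:** The board position worked out from the scene view was about 10–15 mm off and the wrong size (203 x 152 mm instead of 156 x 130 mm). I put this down to the colour mask also catching the board's side faces and the coaster. The outline overlay in that same view matched the board to about 2 mm, so I kept the top-view position.

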